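Bed two lino blocks face up and clamp them for printing

ROBOT

A 6-joint arm with a two-finger parallel gripper is mounted at the origin on a cart in front of the work surface, level with it; the furniture and walls round the work are solid. World frame = base frame: x ahead of the robot, y to its left, z up, the work surface at z = 0. Lengths are in m, angles in rad, forces in N, time in s.
With the tool pointing down it reaches from about 0.425 to 1.125 m from the base axis. Payload 14.9 kg.
Tool frame: the origin (TCP) lies between the finger pads; the fingertips stand 22 mm ahead of it and the grasp point (between the pads) lies 3 mm ahead of it; z points along the fingers, y is the line along which they close (so a half turn about z gives the same grasp; the last joint's range is limited). The gripper opens to 91 mm and grips with 3 to 60 N. Pads are 32 mm wide; open, the fingers measure 118 mm over their backs; the gripper's body (76 mm by 178 mm) begins 60 mm behind the grasp point.
Start: joints at [-1.257, 0.379, 1.734, -0, 1.028, -0.033], TCP at [0.238, -0.658, 0.215] pointing down, gripper open.
Joint ranges: [-2.77, 2.77], [-0.74, 2.19], [0, 2.66], [-1.06, 4.2], [0.31, 2.87], [-3.08, 3.08]. Speed limits (rad/s): [1.89, 1.89, 2.39, 3.14, 3.14, 3.14].

INTERFACE

Orientations are given as a unit quaternion [w, x, y, z].
In Python, from rig import move_pose, movel, set_joints, open_gripper, close_gripper, pause, inverse_kinematics, read_state, grab_frame, camera_params, MotionError, job_done gives the robot as it stands. Calls block until the motion is done:
- move_pose(position, orientation): joint-space move of the TCP to a pose.
- movel(position, rot=None, velocity=0.15): straight line of the TCP; rot=None keeps the orientation; velocity is the mean speed in m/s.
- set_joints(angles): joint-space move.
- open_gripper() and close_gripper(grasp_force=None): open the fingers fully, or close them until they stop; grasp_force is the grip in N (None keeps the last).
- pause(seconds).
- inverse_kinematics(position, orientation): joint angles nearest the present ones, or None.
- read_state(): the state.
- grab_frame(name): name is "scene" or "top"; returns (picture, depth): 480x640x3 uint8, blue, green, red; 480x640 float32, m along the optical axis (not along the pixel's ray), 0 where there is no reading.
- camera_params(name): a dict with "mtx" (3x3 intrinsics, pixels), "camera_from_world" (4x4, takes a point from world to camera coordinates). Camera axes: x right, y down, z forward; pixel columns grow to the right and rows downward; lengths in m; the calibration is good to about 2 mm. A picture is of the moment at which its call begins. camera_params takes no time and is no camera call.
A pose or a line that the arm cannot do raises MotionError and nothing moves.
- job_done(): hands the job in; it is judged then, once.
The state is a dict: "clock": time; "q": joint angles; "joint_vel": joint speeds; "effort": joint torques, N m; "tcp_pos": TCP position; "tool_rot": TCP orientation; "force": force on the tool from outside, world axes, zero at the start; "torque": the same for the moment, N m; "grip_width": finger opening in m; "finger_force": force on a finger pad.
Only numpy, scipy, OpenCV 4.12 (cv2) and the standard library are available. Lean on these libraries where they do the work, as an engineer would, in place of code of your own. Each camera call takes 0.05 s, during which the arm holds its last target. There are 200 camera calls.

TASK

Make the two-block picture ready for inking: draw the green leaf block and the red sun block up out of the slotted rack and lay them in the printing bed, both carved face up with the yellow-striped top edge home against the rear rail, the leaf block also home against the bed's left-hand rail and the sun block close beside it. Once both lie face up, slide the clamp bar by its red knob until its sprung strip presses firmly on the sun block and holds the pair, without forcing it hard, and let go. Leave the plain grey block standing in the rack, and the hand roller and the ink dabber where they are.

Things in the scene. Friction and masses are not known exactly. Their poses are not given: they have to be found in the camera images.
- leaf_block: the leaf block, 62 mm wide (its y), 75 mm high (its z, to the picture's top), 22 mm thick (its x), about 0.1 kg: pale wood with a 5 mm layer of dark green lino cut with a pale leaf on one broad side, the carved face, which looks along the body's -x. A yellow stripe marks its top edge. Origin: middle of the foot edge. It stands on its foot in a rack slot
- leaf_block_face (a point): middle of that block's carved face
- leaf_block_top (a point): middle of that block's top (yellow-striped) edge, 75 mm from the body's origin
- sun_block: the sun block, 62 mm wide (its y), 75 mm high (its z, to the picture's top), 22 mm thick (its x), about 0.1 kg: pale wood with a 5 mm layer of brick-red lino cut with a pale sun over a wave on one broad side, the carved face, which looks along the body's -x. A yellow stripe marks its top edge. Origin: middle of the foot edge. It stands on its foot in a rack slot
- sun_block_face (a point): middle of that block's carved face
- sun_block_top (a point): middle of that block's top (yellow-striped) edge, 75 mm from the body's origin
- blank_block: an uncut block of the same size with a plain grey lino layer; it stands in the third slot and stays there. Origin and axes as for the others
- rack: fixed wooden rack: base 85 x 205 x 16 mm with dowels 42 mm high, 8 mm thick, that form three slots along its x, at y = -65, 0, +65 mm. A block stands on the base with 1.8 mm play to the dowels on either broad side; the dowels stand at x = -17 and +17 mm, so the block's narrow side edges are free and its top 33 mm is above them. Origin: middle of the underside
- bed: fixed printing bed: plywood 10 mm thick, x from -130 to +15 mm, y from -226 to +15 mm, open at the front (-x, the robot's side); aluminium rails 14 mm high above the board: rear rail at x = 0 to 14 mm, left-hand side rail at y = 0 to 14 mm. On the right, y = -208 to -224 mm, a guide bracket 18 mm high. Origin: on the worktop under the rails' inner corner
- bed_corner (a point): the inner corner of rear rail and side rail at the board's top, 10 mm above the worktop; axes as the bed's: x towards the rear rail, y towards the side rail. Leaf block at home: top edge middle at x = 0, y = -31 mm; sun block at home: x = 0, y = -93 mm; carved faces 22 mm above the board
- clamp_bar: steel bar, 14 x 96 x 17 mm (y, x, height), slides with a drag of about 5 N on two rods along the bed's +y, travel 60 mm, and stays where it is left. A red knob 13 mm thick stands in its middle, 17 to 55 mm above the board. On its +y side a sprung pressure strip gives way by at most 4 mm (1 to 11 N), its free face 16.5 mm from the origin. Origin: middle of the bar at the board's top
- roller: hand roller with a dark red handle, 86 x 178 mm, lying on the worktop; a bystander
- dabber: wooden ink dabber, 65 mm wide, 83 mm high, standing left of the rack; a bystander
Not all that is in view belongs to the job. Leave any blue, orange or purple look-alike of the leaf_block alone.

How it is judged:
By the outcome, as a careful person would: the job done as asked, in the order asked, and still so for the second after the job is handed in, with the robot touching nothing.
It also fails if it takes over 72 s, if anything falls off the work surface, if the arm or the gripper's body presses on something with over 40 N, if the wrist force passes 120 N, or if a joint passes its speed limit or range.

## Working session

There is one attempt and no reset: what is moved stays moved. The work goes in short steps, each a Python script; the robot and the scene stay as the last script left them, time stands still between calls to the robot, and variables do not carry over. Pictures are saved under pics/ and viewed, at most 10 in all, crops included, and the job is handed in when it is done.

```bash
ls; mkdir -p pics; python3 - <<'E'
from rig import *
import cv2,numpy as np
for n in("scene","top"):
    p,d=grab_frame(n); cv2.imwrite(f"pics/{n}0.png",p); np.savez(f"pics/{n}0.npz",p=p,d=d)
    c=camera_params(n); print(n,c["mtx"].tolist(),np.round(c["camera_from_world"],4).tolist())
s=read_state();print(s)
E
```

```text
pics
scene [[578.946296774223, 0.0, 324.8997512200226], [0.0, 578.946296774223, 244.8904342534446], [0.0, 0.0, 1.0]] [[-0.9032, -0.4291, -0.0008, 0.4695], [-0.2672, 0.5639, -0.7814, 0.2171], [0.3358, -0.7056, -0.624, 1.4556], [0.0, 0.0, 0.0, 1.0]]
top [[567.7735476645399, 0.0, 315.3913733196808], [0.0, 567.7735476645399, 256.9276618352493], [0.0, 0.0, 1.0]] [[-0.0254, -0.9996, 0.0147, 0.0025], [-0.9835, 0.0223, -0.1796, 0.5297], [0.1792, -0.0191, -0.9836, 1.4581], [0.0, 0.0, 0.0, 1.0]]
{'clock': 0.1, 'q': array([-1.25728648e+00,  3.79385739e-01,  1.73469694e+00, -2.25564456e-05,
        1.02850021e+00, -3.33284525e-02]), 'joint_vel': array([-5.38154196e-04, -1.35506020e-03,  2.10995033e-04,  1.44766173e-03,
        6.74126242e-05,  6.24029358e-04]), 'effort': array([-1.74311963e-04, -7.65037680e+01, -4.35291374e+01,  6.52418076e-02,
        3.98673280e-02, -5.39124073e-06]), 'tcp_pos': array([ 0.23781334, -0.65800014,  0.21414573]), 'tool_rot': array([-4.88920098e-04,  9.84999421e-01,  1.72556934e-01, -7.86975239e-05]), 'force': array([0.08167858, 0.06032449, 0.29043815]), 'torque': array([ 0.02409406,  0.01375847, -0.0350025 ]), 'finger_force': 0.0, 'grip_width': 0.09111535738587777}
```

View pics/scene0.png

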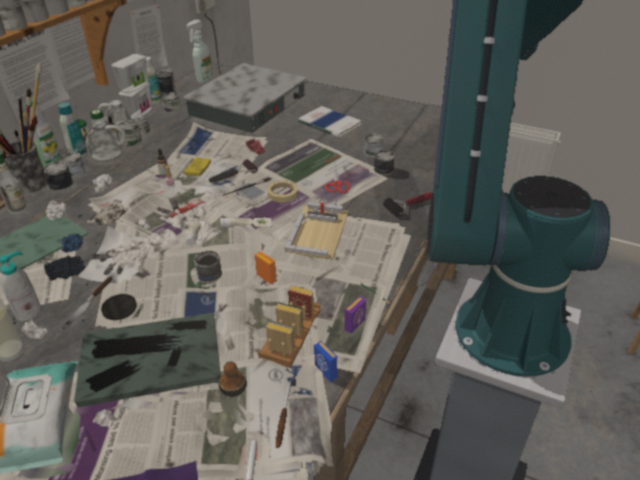

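View pics/top0.png

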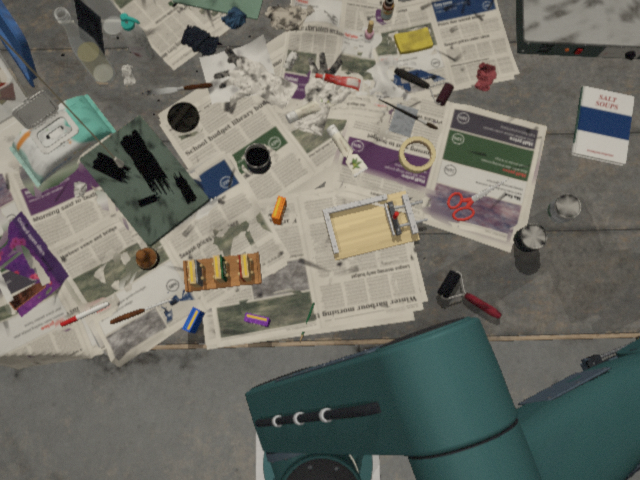

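The overview shows the rack in the top view around (222,270), with the bed at (370,225). The lookalikes are orange (279,210), blue (193,320) and purple (257,320). I'll enlarge these areas.

```bash
python3 - <<'E'
import cv2,numpy as np
t=cv2.imread("pics/top0.png");s=cv2.imread("pics/scene0.png")
a=cv2.resize(t[235:310,165:275],None,fx=7,fy=7,interpolation=3)[:525,:770]
cv2.imwrite("pics/rack_top.png",a)
b=cv2.resize(s[275:375,250:380],None,fx=6,fy=6,interpolation=3)
cv2.imwrite("pics/rack_scene.png",b)
c=cv2.resize(t[180:270,310:430],None,fx=6.5,fy=6.5,interpolation=3)
cv2.imwrite("pics/bed_top.png",c)
E
```

```text
(no output)
```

View pics/rack_top.png

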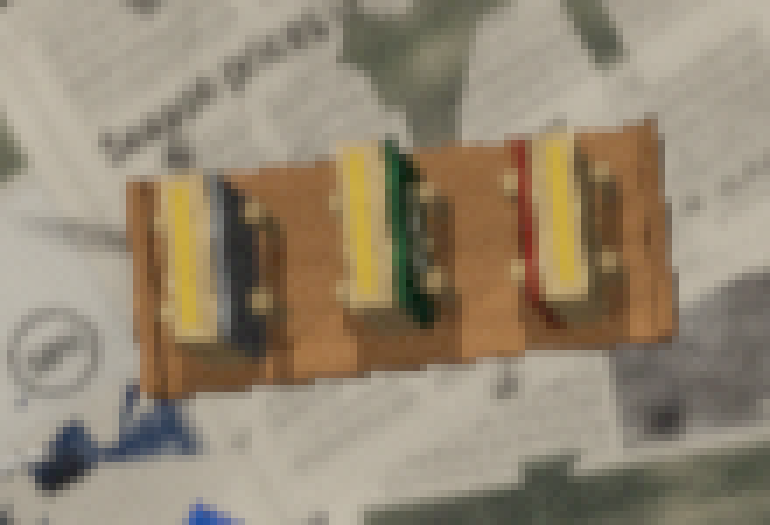

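View pics/rack_scene.png

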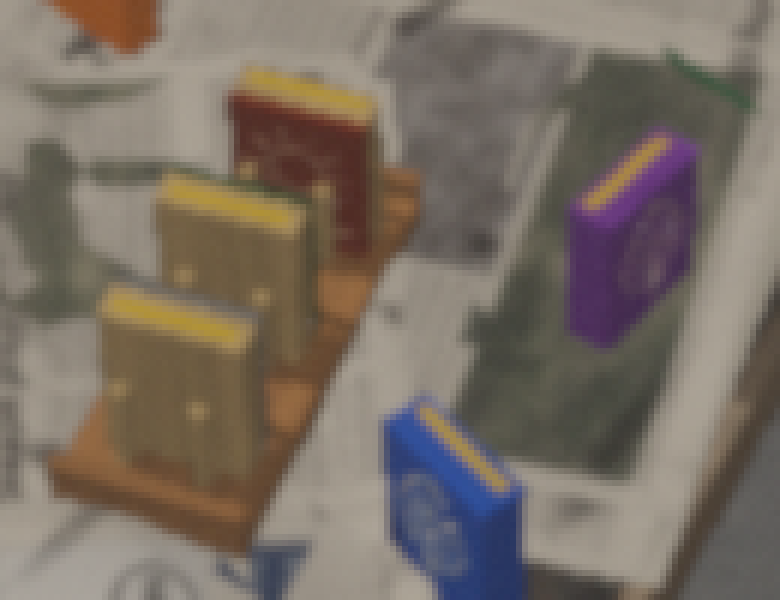

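View pics/bed_top.png

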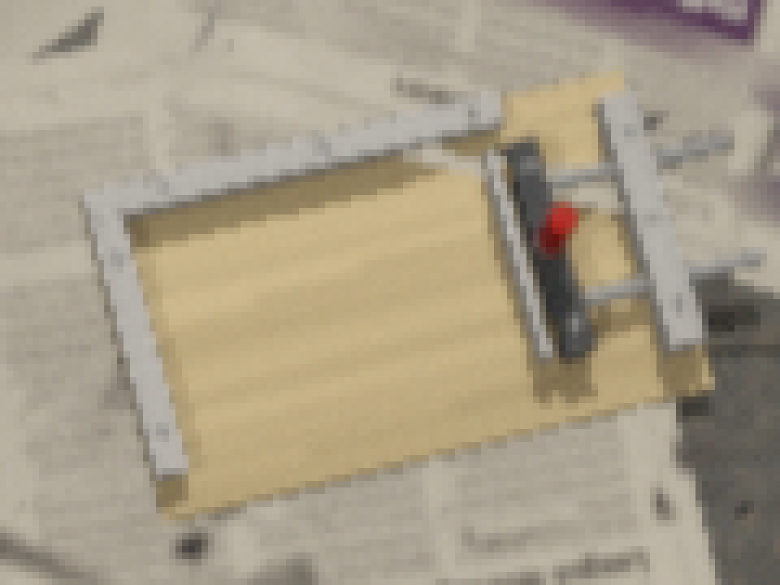

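Left to right in the top view, the rack holds:
- **Grey:** (194,272).
- **Green:** (217,267), face towards the right (-y). This is the leaf, because it has green lino, pale wood and stands in the rack. The blue, purple and orange ones lie outside the rack, so they are look-alikes.
- **Red:** (246,266), the sun, face towards the left (+y).

Bed picks in the top view are the inner corner (328.8,213.1), rear rail end (386.9,199.7), side rail end (338.8,252.3) and knob (396,213.5). Next is a crop of the bed in the scene view.

```bash
cat > cam.py <<'E'
import numpy as np, cv2
from rig import camera_params
P={n:camera_params(n) for n in("scene","top")}
def pm(n): return P[n]["mtx"]@P[n]["camera_from_world"][:3]
def tri(t,s):
    X=cv2.triangulatePoints(pm("top"),pm("scene"),np.float64(t).reshape(2,1),np.float64(s).reshape(2,1))[:,0]
    return X[:3]/X[3]
def atz(n,p,z):
    C=P[n]["camera_from_world"];R,t=C[:3,:3],C[:3,3]
    o=-R.T@t; d=R.T@np.linalg.solve(P[n]["mtx"],[p[0],p[1],1.]); return o+d*(z-o[2])/d[2]
def proj(n,X):
    q=pm(n)@np.r_[X,1]; return q[:2]/q[2]
E
python3 - <<'E'
import cv2,numpy as np
from cam import *
s=cv2.imread("pics/scene0.png");t=cv2.imread("pics/top0.png")
cv2.imwrite("pics/bed_scene.png",cv2.resize(s[195:265,275:365],None,fx=8,fy=8,interpolation=3))
def yellow(im,roi):
    x0,y0,x1,y1=roi; h=cv2.cvtColor(im[y0:y1,x0:x1],cv2.COLOR_BGR2HSV)
    m=cv2.inRange(h,(20,140,110),(30,255,255)); n,_,st,c=cv2.connectedComponentsWithStats(m)
    return [(np.round(c[i]+[x0,y0],2),st[i,4]) for i in range(1,n) if st[i,4]>8]
print(yellow(t,(165,235,275,310)));print(yellow(s,(250,275,325,340)))
c=atz("top",(328.8,213.1),.024);r=atz("top",(386.9,199.7),.024);f=atz("top",(338.8,252.3),.024)
print(c,r,f,np.degrees(np.arctan2((r-c)[0],-(r-c)[1])),np.degrees(np.arctan2((c-f)[1],(c-f)[0])))
for X in(c,r,f):print(proj("scene",X), (proj("scene",X)-[275,195])*8)
for a,b in(((217.1,266.7),(288.7,309)),((246,265.7),(301.3,290.5)),((194,272),(280,328))):print(tri(a,b))
E
```

```text
[(array([244.66, 264.74]), np.int32(47)), (array([216.12, 266.77]), np.int32(48)), (array([190.87, 271.32]), np.int32(47))]
[(array([300.44, 289.56]), np.int32(34)), (array([288.15, 308.65]), np.int32(46)), (array([278.87, 327.92]), np.int32(53))]
[ 0.65499848 -0.05047425  0.024     ] [ 0.68955789 -0.21149124  0.024     ] [ 0.54528633 -0.07425816  0.024     ] 12.113729196543932 12.231578017612602
[290.60574936 243.13887707] [124.84599484 385.11101657]
[305.00331498 211.46469006] [240.0265198  131.71752045]
[327.94897101 248.60948218] [423.59176809 428.87585741]
[0.50214328 0.24361369 0.08385967]
[0.50460443 0.17003174 0.08135804]
[0.49164941 0.303938   0.07979612]
```

View pics/bed_scene.png

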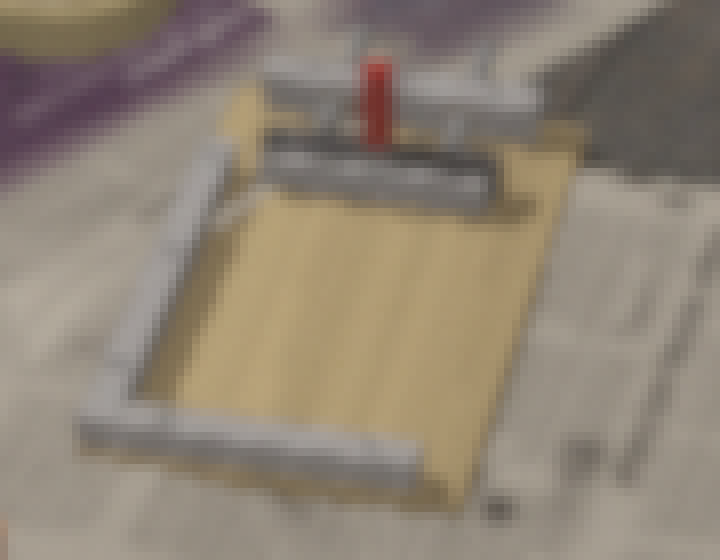

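The scene crop shows the inner corner at (291,244.5), rear rail end at (304.7,213.5), side rail end at (327.8,249.8) and the knob top at (322,202.5). I'll triangulate these and check IK for a tilted side-edge grasp.

```bash
cat > geo.py <<'E'
import numpy as np
from scipy.spatial.transform import Rotation as R
def q(Rm): x=R.from_matrix(Rm).as_quat(); return x[[3,0,1,2]]
def tool(z,y):  # tool z dir, closing dir
    z=np.array(z)/np.linalg.norm(z); y=np.array(y)-z*np.dot(z,y); y/=np.linalg.norm(y)
    return np.c_[np.cross(y,z),y,z]
E
python3 - <<'E'
from cam import *
from geo import *
from rig import inverse_kinematics
k=-.43
c=tri((328.8+k,213.1+k),(290.6,244.3));r=tri((386.9+k,199.7+k),(304.3,213.3));f=tri((338.8+k,252.3+k),(327.5,249.5))
print("bed",c,r,f,np.degrees(np.arctan2((r-c)[0],-(r-c)[1])),np.degrees(np.arctan2((c-f)[1],(c-f)[0])))
B=[tri(*p) for p in(((190.87,271.32),(278.87,327.92)),((216.12,266.77),(288.15,308.65)),((244.66,264.74),(300.44,289.56)))]
for b in B:print(b)
d=B[0]-B[2];print("rack yaw",np.degrees(np.arctan2(-d[0],d[1])))
print("knob top",tri((310+563/6.5+k,180+212/6.5+k),(275+378/8+k,195+64/8+k)))
print("strip,bar @27/34mm",atz("top",(310+517/6.5+k,180+252/6.5+k),.025),atz("top",(310+550/6.5+k,180+250/6.5+k),.027))
bed=R.from_euler('z',12.2,degrees=True).as_matrix(); ry=R.from_euler('z',5,degrees=True).as_matrix()
c0=np.array([.655,-.05,0.01])
def best(p,T):
    o=[]
    for s in(1,-1):
        j=inverse_kinematics(list(p),list(q(T@np.diag([s,s,1]))))
        o.append(None if j is None else np.round(j,2).tolist())
    return o
for phi in(0,20,40,50,60):
    a=np.radians(phi)
    for nm,b,sg in(("leaf",B[1],1),("sun",B[2],-1)):
        z=ry@np.array([0,sg*np.sin(a),-np.cos(a)]); print(nm,phi,best([b[0],b[1],.075],tool(z,ry[:,0])))
for tau in(0,10,20,30,40,50,60):
    a=np.radians(tau); z=bed@np.array([-np.sin(a),0,-np.cos(a)])
    print("bed",tau,best(c0+bed@np.array([-.1,-.09,.03]),tool(z,bed[:,1])))
E
```

```text
bed [ 0.65611974 -0.04987881  0.02005325] [ 0.69275281 -0.2117032   0.01591401] [ 0.54672063 -0.07343271  0.02088496] 12.755371622490262 12.150443037418789
[0.49168214 0.31033462 0.0864896 ]
[0.50190023 0.2457774  0.08696622]
[0.50590451 0.17278576 0.0865073 ]
rack yaw 5.903327715012289
knob top [ 0.64170134 -0.2296227   0.06122842]
strip,bar @27/34mm [ 0.63643359 -0.21485029  0.025     ] [ 0.63649607 -0.22846771  0.027     ]
leaf 0 [[0.41, 0.37, 2.07, -0.0, 0.7, 0.33], [0.41, 0.37, 2.07, -0.0, 0.7, -2.82]]
sun 0 [[0.29, 0.34, 2.12, -0.0, 0.68, 0.2], [0.29, 0.34, 2.12, -0.0, 0.68, -2.94]]
leaf 20 [[0.25, 0.37, 2.12, 0.57, 0.68, -0.29], [0.25, 0.37, 2.12, 0.57, 0.68, 2.85]]
sun 20 [[0.45, 0.41, 2.06, -0.44, 0.85, 0.68], [0.45, 0.41, 2.06, -0.44, 0.85, -2.46]]
leaf 40 [[0.1, 0.45, 2.14, 1.02, 0.86, -0.8], [0.1, 0.45, 2.14, 1.02, 0.86, 2.34]]
sun 40 [[0.57, 0.53, 1.98, -0.69, 1.11, 0.95], [0.57, 0.53, 1.98, -0.69, 1.11, -2.19]]
leaf 50 [[0.03, 0.51, 2.13, 1.15, 0.99, -0.97], [0.03, 0.51, 2.13, 1.15, 0.99, 2.17]]
sun 50 [[0.62, 0.6, 1.94, -0.77, 1.25, 1.04], [0.62, 0.6, 1.94, -0.77, 1.25, -2.1]]
leaf 60 [[-0.02, 0.59, 2.12, 1.25, 1.14, -1.1], [-0.02, 0.59, 2.12, 1.25, 1.14, 2.04]]
sun 60 [[0.66, 0.69, 1.9, -0.84, 1.39, 1.1], [0.66, 0.69, 1.9, -0.84, 1.39, -2.04]]
bed 0 [[-0.31, 0.48, 1.99, -0.0, 0.67, -2.09], [-0.31, 0.48, 1.99, -0.0, 0.67, 1.05]]
bed 10 [[-0.27, 0.54, 1.9, -0.11, 0.86, -1.98], [-0.27, 0.54, 1.9, -0.11, 0.86, 1.16]]
bed 20 [[-0.24, 0.6, 1.82, -0.17, 1.05, -1.91], [-0.24, 0.6, 1.82, -0.17, 1.05, 1.23]]
bed 30 [[-0.22, 0.68, 1.73, -0.22, 1.23, -1.87], [-0.22, 0.68, 1.73, -0.22, 1.23, 1.27]]
bed 40 [[-0.19, 0.76, 1.65, -0.26, 1.4, -1.85], [-0.19, 0.76, 1.65, -0.26, 1.4, 1.3]]
bed 50 [[-0.18, 0.84, 1.57, -0.3, 1.57, -1.83], [-0.18, 0.84, 1.57, -0.3, 1.57, 1.31]]
bed 60 [[-0.16, 0.92, 1.49, -0.33, 1.74, -1.82], [-0.16, 0.92, 1.49, -0.33, 1.74, 1.32]]
```

Measured against the text: the block tops come out at z≈87 mm (91 expected), the rail tops at 20 (24) and the knob top at 61 (65). That is a uniform -4 mm triangulation bias, so I keep the worktop-based heights. Block spacing (64–68 mm) and bed yaw (12.2°) fit.

For each block I'll grip the side edges with the tool tilted, turn it over, set the foot edge on the board, release, then push it home. The leaf block goes first.

```bash
cat >> geo.py <<'E'
from rig import *
def rz(d): return R.from_euler('z',d,degrees=True).as_matrix()
BED=rz(12.2); C0=np.array([.656,-.0497,.010])
RK=rz(5.3); RC=np.array([.5005,.2425,0])
def bedp(x,y,z): return C0+BED@np.array([x,y,z])
def relT(phi): a=np.radians(phi); return a
def rackblock(slot,sg):  # sg=+1: block x along +rack y
    X=sg*RK[:,1]; Z=np.array([0,0,1.]); return np.c_[X,np.cross(Z,X),Z], RC+RK@np.array([0,slot*.065,.016])
def bedblock(xf,y,delta,h=.0015): # foot back edge at bed x=xf
    d=np.radians(delta); U=np.array([0,0,1.]); Z=np.cos(d)*BED[:,0]+np.sin(d)*U; X=-np.cos(d)*U+np.sin(d)*BED[:,0]
    M=np.c_[X,BED[:,1],Z]; return M, bedp(xf,y,h)-M@np.array([.011,0,0])
def grasp(M,o,phi,e,sy,gz=.061):
    a=np.radians(phi); zt=M@np.array([np.sin(a),0,-np.cos(a)]); T=tool(zt,sy*M[:,1])
    return o+M@np.array([-e,0,gz])-.003*zt, q(T)
def st(*m):
    s=read_state(); print(*m,"t=%.1f"%s["clock"],"F",np.round(s["force"],1),"w %.4f"%s["grip_width"],"tcp",np.round(s["tcp_pos"],4)); return s
UP=lambda p,h: np.asarray(p)+[0,0,h]
E
cat > leaf.py <<'E'
from geo import *
M,o=rackblock(0,1); p,qq=grasp(M,o,40,0,-1)
Mb,ob=bedblock(-.095,-.066,20); pb,qb=grasp(Mb,ob,40,0,-1)
print(p,pb)
st(); move_pose(UP(p,.09),qq); st("pre"); movel(p,velocity=.2); s=st("at")
close_gripper(25); s=st("closed")
if .055<s["grip_width"]<.068:
    movel(UP(p,.1),velocity=.2); s=st("up")
    import cv2
    f,_=grab_frame("scene"); cv2.imwrite("pics/leaf_up.png",f)
    move_pose(UP(pb,.08),qb); st("over bed"); movel(pb,velocity=.15); st("down")
    f,_=grab_frame("scene"); cv2.imwrite("pics/leaf_dn.png",f)
E
python3 leaf.py
```

```text
[0.50067812 0.24057988 0.07929813] [ 0.6309085  -0.12264997  0.04529792]
t=0.1 F [0.1 0.1 0.3] w 0.0911 tcp [ 0.2378 -0.658   0.2141]
pre t=3.3 F [-0.6 -0.2 -0.3] w 0.0913 tcp [0.501  0.2402 0.1693]
at t=3.9 F [-0.2  0.1  0.6] w 0.0910 tcp [0.501  0.2405 0.0797]
closed t=4.5 F [ 0.5 -1.1  5.8] w 0.0616 tcp [0.501  0.2407 0.0798]
up t=5.2 F [ 0.2 -0.6 -2.7] w 0.0616 tcp [0.5002 0.2405 0.1784]
over bed t=6.8 F [-0.9 -0.2 -0.6] w 0.0618 tcp [ 0.6306 -0.1221  0.1249]
down t=7.5 F [ 0.1  0.7 -0.4] w 0.0617 tcp [ 0.6308 -0.1226  0.0454]
```

```bash
python3 - <<'E'
from geo import *
import cv2
open_gripper(); st("open"); s=read_state()
T=R.from_quat(np.r_[s["tool_rot"][1:],s["tool_rot"][0]]).as_matrix()
movel(s["tcp_pos"]-T[:,2]*.09,velocity=.25); st("back")
t,_=grab_frame("top"); u,_=grab_frame("scene"); d=cv2.imread("pics/leaf_dn.png")
im=np.vstack([np.hstack([cv2.resize(u[180:280,260:380],(400,300),interpolation=3),cv2.resize(d[180:280,260:380],(400,300),interpolation=3)]),
  np.hstack([cv2.resize(t[180:280,310:430],(400,300),interpolation=3),np.zeros((300,400,3),np.uint8)])])
cv2.imwrite("pics/leaf_placed.png",im)
E
```

```text
open t=8.2 F [0.3 0.2 0.2] w 0.0910 tcp [ 0.6309 -0.1227  0.0453]
back t=8.7 F [-1.   0.3 -1. ] w 0.0916 tcp [ 0.675  -0.113   0.1234]
```

View pics/leaf_placed.png

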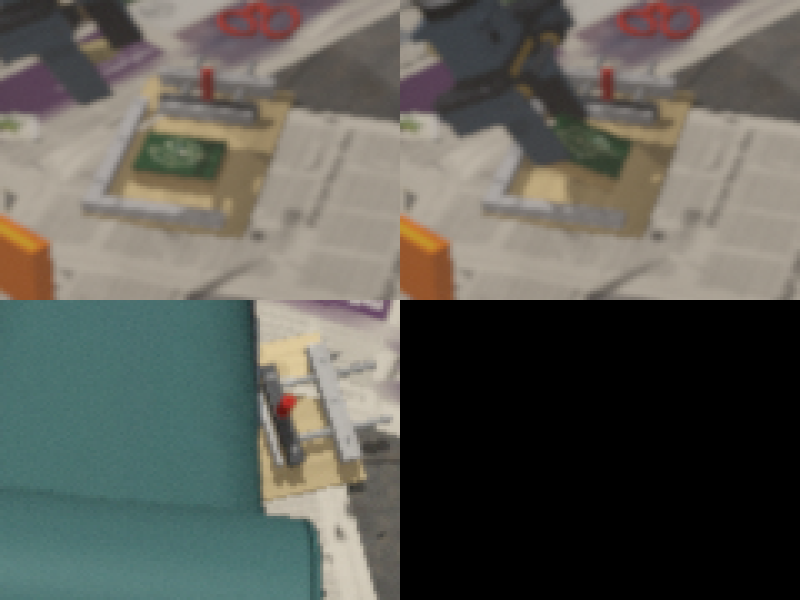

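The upper-left panel shows the leaf block flat and face up near the middle of the bed, between (135,132) and (228,178). It lies clear of all rails. Next I push it home.

```bash
cat >> geo.py <<'E'
QV=q(tool([0,0,-1.],-BED[:,1])); HZ=.026   # vertical tool; TCP height above board, tips 4 mm clear
def push(start,axis,near,limit,thr=5.,step=.0008):
    """start (x,y) bed; push along axis to near, then in steps until force>thr or limit"""
    s=list(start); b=BED[:,axis]; f0=read_state()["force"]@b
    s[axis]=near; movel(bedp(*s,HZ),velocity=.1)
    while True:
        f=read_state()["force"]@b-f0
        if -f>thr or s[axis]>=limit: break
        s[axis]+=step; movel(bedp(*s,HZ),velocity=.02)
    x=BED.T@(read_state()["tcp_pos"]-C0); print("push end cmd %.4f actual"%s[axis],np.round(x,4),"F %.1f"%f); st(); return s
def goto(x,y,h=.07): movel(bedp(x,y,h),rot=QV,velocity=.25)
def drop(x,y): movel(bedp(x,y,HZ),velocity=.2)
E
python3 - <<'E'
from geo import *
import cv2
close_gripper(20); move_pose(bedp(-.058,-.124,.07),QV); drop(-.058,-.124); st()
s=push((-.058,-.124),1,-.079,-.069)
movel(bedp(-.058,s[1]-.006,HZ)); goto(-.058,s[1]-.006); goto(-.126,-.031); drop(-.126,-.031)
s=push((-.126,-.031),0,-.095,-.084)
movel(bedp(s[0]-.008,-.031,HZ)); goto(s[0]-.008,-.031)
E
```

```text
t=11.2 F [-0.3 -0.  -0.9] w 0.0007 tcp [ 0.6259 -0.1824  0.0354]
push end cmd -0.0686 actual [-0.058  -0.0685  0.026 ] F -0.0
t=15.1 F [0.5 0.1 0.2] w 0.0004 tcp [ 0.6138 -0.129   0.036 ]
push end cmd -0.0838 actual [-0.0837 -0.031   0.026 ] F 0.3
t=20.4 F [0.  0.4 0.9] w 0.0006 tcp [ 0.5807 -0.0977  0.036 ]
```

```bash
python3 - <<'E'
from geo import *
import cv2
st()
goto(-.126,-.1,.15)
u,_=grab_frame("scene"); np.save("pics/u1.npy",u)
cv2.imwrite("pics/leaf_pushed.png",cv2.resize(u[195:265,275:365],None,fx=8,fy=8,interpolation=3))
E
```

```text
t=21.0 F [ 0.2  0.5 -0.6] w 0.0001 tcp [ 0.5737 -0.0996  0.0813]
```

View pics/leaf_pushed.png

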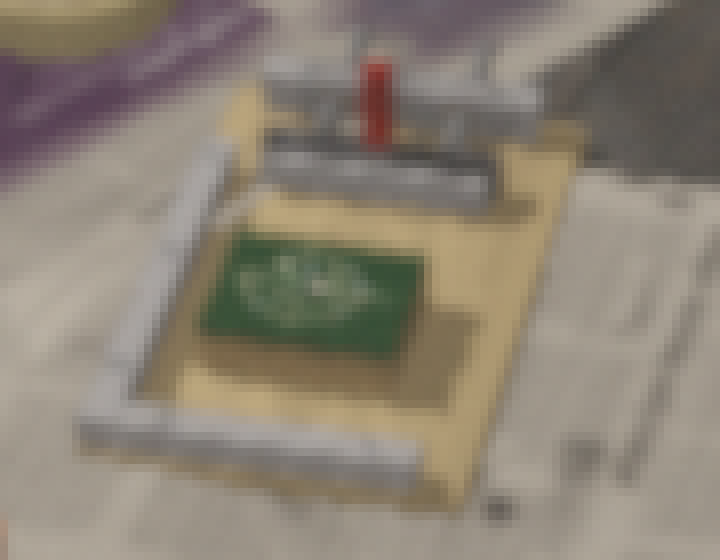

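```bash
python3 - <<'E'
from cam import *
from geo import BED,C0
for n,p in dict(TR=(228,235),FR=(422,260),FL=(400,355),TL=(200,335)).items():
    for z in(.032,): print(n,np.round(BED.T@(atz("scene",(275+p[0]/8-.43,195+p[1]/8-.43),z)-C0),4))
for n,p in dict(corner=(128,395),rear=(238,148),side=(423,440)).items(): print(n,np.round(BED.T@(atz("scene",(275+p[0]/8-.43,195+p[1]/8-.43),.024)-C0),4))
E
```

```text
TR [-0.0154 -0.0897  0.022 ]
FR [-0.0906 -0.0911  0.022 ]
FL [-0.0958 -0.0326  0.022 ]
TL [-0.0213 -0.0275  0.022 ]
corner [-0.0021  0.0031  0.014 ]
rear [-0.0015 -0.1563  0.014 ]
side [-0.113  0.004  0.014]
```

```bash
cat > find.py <<'E'
from cam import *
from geo import BED,C0
def green(im,off,sc):
    h=cv2.cvtColor(im,cv2.COLOR_BGR2HSV); m=cv2.inRange(h,(45,70,20),(85,255,160)); return comp(m,off,sc)
def red(im,off,sc):
    h=cv2.cvtColor(im,cv2.COLOR_BGR2HSV); m=cv2.inRange(h,(0,90,30),(12,255,150))|cv2.inRange(h,(170,90,30),(180,255,150)); return comp(m,off,sc)
def comp(m,off,sc,name="scene"):
    m=cv2.morphologyEx(m,cv2.MORPH_CLOSE,np.ones((5,5)))
    n,l,s,c=cv2.connectedComponentsWithStats(m); i=1+np.argmax(s[1:,4])
    pts=cv2.boxPoints(cv2.minAreaRect(cv2.findContours((l==i).astype(np.uint8),0,2)[0][0]))
    f=lambda p:np.round(1e3*(BED.T@(atz("scene",np.array(off)+(p+.5)/sc-.5,.032)-C0)),1)[:2]
    return f(c[i]), s[i,4]/sc**2, [f(p).tolist() for p in pts]
E
python3 - <<'E'
from find import *
a=cv2.imread("pics/leaf_placed.png")[:300,:400]; print("before",green(a,(260,180),10/3))
u=np.load("pics/u1.npy"); print("after",green(u[195:265,275:365],(275,195),1))
from rig import *; print(read_state()["tool_rot"])
E
```

```text
before (array([-31.5, -77.1]), np.float64(57.239999999999995), [[-15.4, -58.6], [-5.4, -112.1], [-60.6, -112.8], [-69.2, -59.6]])
after (array([-59.8, -56. ]), np.float64(140.0), [[-23.1, -33.2], [-13.3, -88.0], [-88.3, -87.7], [-96.2, -33.3]])
[-5.63173175e-04  9.94336283e-01  1.06273339e-01 -1.00855387e-03]
```

```bash
python3 - <<'E'
from find import *
from rig import *
p,d=grab_frame("scene"); cv2.imwrite("pics/full1.png",p); print(read_state()["clock"],read_state()["tcp_pos"])
C=P["scene"]["camera_from_world"];K=P["scene"]["mtx"]
def W(u,v):
    z=float(d[v,u]); c=z*np.linalg.solve(K,[u,v,1.]); w=C[:3,:3].T@(c-C[:3,3]); return np.round(1e3*w).tolist(),np.round(1e3*(BED.T@(w-C0))).tolist()
for n,x in dict(leafmid=(313,232),leafTR=(305,226),leafFL=(323,237),board=(335,225),boardL=(318,243),rail=(310,247)).items(): print(n,W(*x))
print(proj("scene",read_state()["tcp_pos"]-np.array([0,0,.022])))
cv2.imwrite("pics/full_crop.png",cv2.resize(p[80:280,220:460],None,fx=3,fy=3,interpolation=3))
E
```

```text
21.7167 [ 0.55318295 -0.17290914  0.15821402]
leafmid ([617.0, -121.0, 29.0], [-54.0, -61.0, 19.0])
leafTR ([649.0, -132.0, 34.0], [-24.0, -79.0, 24.0])
leafFL ([576.0, -106.0, 34.0], [-90.0, -38.0, 24.0])
board ([583.0, -206.0, 9.0], [-104.0, -137.0, -1.0])
boardL ([592.0, -105.0, 7.0], [-74.0, -40.0, -3.0])
rail ([603.0, -74.0, 11.0], [-57.0, -12.0, 1.0])
[340.05394082 198.4408341 ]
```

View pics/full_crop.png

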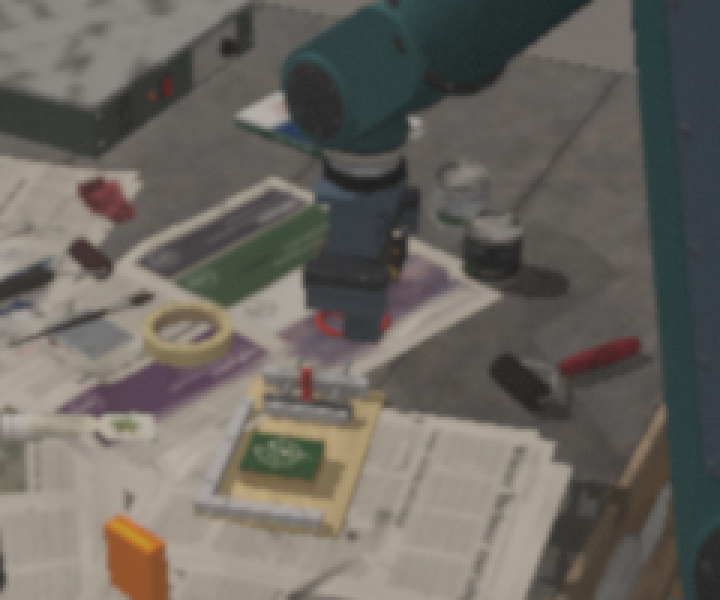

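The leaf block hasn't moved. In this crop the closed fingertips appear at (363,340), about 15 mm higher than predicted, so they passed over the block. I'll probe the board with the closed fingers to get the true tip offset.

```bash
python3 - <<'E'
from geo import *
x,y=-.045,-.126
goto(x,y,.05); movel(bedp(x,y,.026),velocity=.2); f0=read_state()["force"][2]; h=.026
while h>.0:
    f=read_state()["force"][2]-f0
    if f>3: break
    h-=.0015; movel(bedp(x,y,h),velocity=.03)
st("h=%.4f"%h, "F%.1f"%f)
goto(x,y,.06); st()
E
```

```text
h=0.0005 F8.2 t=26.9 F [-2.6  1.2  8.7] w 0.0005 tcp [ 0.6389 -0.1824  0.0111]
t=27.3 F [-0.5 -0.4 -0.2] w 0.0004 tcp [ 0.6392 -0.1826  0.071 ]
```

Contact came at h≈1 mm, so the closed tips end only about 1–2 mm ahead of the TCP. I'll push at h = 9 mm, which also keeps the body above the knob.

```bash
sed -i 's/HZ=.026 /HZ=.009 /; s/step=.0008/step=.0012/; s/velocity=.02)/velocity=.03)/' geo.py
python3 - <<'E'
from geo import *
import cv2
goto(-.058,-.124,.05); drop(-.058,-.124)
s=push((-.058,-.124),1,-.078,-.069)
movel(bedp(-.058,s[1]-.005,HZ)); goto(-.058,s[1]-.005,.05); goto(-.126,-.031,.05); drop(-.126,-.031)
s=push((-.126,-.031),0,-.093,-.084)
movel(bedp(s[0]-.006,-.031,HZ)); goto(s[0]-.006,-.031,.1); st()
from find import *
u,_=grab_frame("scene"); print(green(u[195:265,275:365],(275,195),1)); cv2.imwrite("pics/leaf_home.png",u)
E
```

```text
push end cmd -0.0684 actual [-0.0575 -0.0688  0.0093] F -4.8
t=30.5 F [ 0.9 -4.1  0.5] w 0.0002 tcp [ 0.6144 -0.1291  0.0193]
push end cmd -0.0930 actual [-0.0931 -0.0312  0.0096] F -10.1
t=32.4 F [-8.7 -4.5  3.3] w 0.0007 tcp [ 0.5716 -0.0998  0.0196]
t=33.2 F [ 0.2  0.5 -0.3] w 0.0005 tcp [ 0.5664 -0.1009  0.1109]
(array([-45.9, -20.9]), np.float64(157.0), [[-8.7, 3.1], [1.2, -54.1], [-72.4, -51.4], [-80.3, 5.2]])
```

The leaf block is home, with both rails felt at 5 N and 10 N. Now the sun block, tilting over the empty leaf slot and releasing high enough that the fingers clear the leaf block and the bar.

```bash
cat > sun.py <<'E'
from geo import *
import cv2
M,o=rackblock(-1,-1); p,qq=grasp(M,o,53,0,1)
Mb,ob=bedblock(-.124,-.098,37); pb,qb=grasp(Mb,ob,53,0,1)
print(p,pb,BED.T@(pb-C0))
open_gripper(); move_pose(UP(p,.09),qq); movel(p,velocity=.2); st("at")
close_gripper(25); s=st("closed")
if .055<s["grip_width"]<.068:
    movel(UP(p,.1),velocity=.2); move_pose(UP(pb,.08),qb); st("over bed"); movel(pb,velocity=.15); st("down")
    open_gripper(); st("open"); movel(UP(pb,.08),velocity=.25)
    s=read_state(); u,_=grab_frame("scene"); cv2.imwrite("pics/sun_placed.png",u); cv2.imwrite("pics/sun_crop.png",cv2.resize(u[190:270,270:370],None,fx=7,fy=7,interpolation=3))
E
python3 sun.py
```

```text
[0.50628278 0.18016356 0.07880545] [ 0.59665634 -0.16279493  0.05999571] [-0.0819032  -0.098       0.04999571]
at t=36.5 F [-0.5  0.4  0.3] w 0.0910 tcp [0.5067 0.1797 0.0794]
closed t=37.0 F [-2.1  1.2  5.6] w 0.0615 tcp [0.5064 0.1803 0.0793]
over bed t=40.3 F [-0.4 -0.1 -1. ] w 0.0620 tcp [ 0.5966 -0.1624  0.1398]
down t=40.9 F [ 0.9  0.8 -0.3] w 0.0617 tcp [ 0.5971 -0.1628  0.0606]
open t=41.6 F [-0.6  0.6 -0.1] w 0.0910 tcp [ 0.5967 -0.1628  0.06  ]
```

View pics/sun_crop.png

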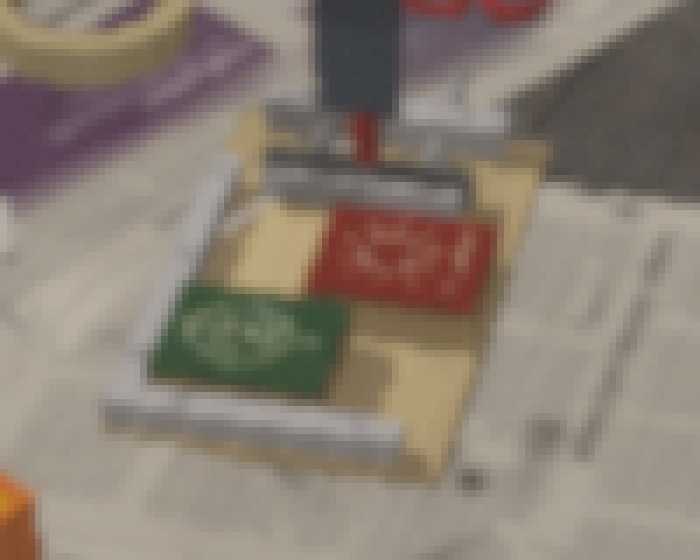

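The crop shows both blocks flat and face up. The leaf is home at left (150–350, 285–395), and the sun lies at (310–495, 205–315), forward of the rear rail with a small gap. Next I push it to the rear rail; the clamp strip will then close the side gap.

```bash
sed -i 's/^QV=.*;/QV=q(tool([0,0,-1.],BED[:,1]));/' geo.py; python3 - <<'E'
from geo import *
from find import red,green
import cv2
close_gripper(20); move_pose(bedp(-.158,-.098,.05),QV); drop(-.158,-.098); st()
s=push((-.158,-.098),0,-.0975,-.086)
movel(bedp(s[0]-.008,-.098,HZ)); goto(s[0]-.02,-.098,.11); st()
u,_=grab_frame("scene"); cv2.imwrite("pics/sun_pushed.png",u); roi=u[205:265,275:365]
print(red(roi,(275,205),1)); print(green(roi,(275,205),1))
E
```

```text
Traceback (most recent call last):
  File "geo.py", line 24
    QV=q(tool([0,0,-1.],BED[:,1])); TCP height above board, tips 4 mm clear
                                        ^^^^^^
SyntaxError: invalid syntax
```

```bash
sed -i 's/^QV=.*/QV=q(tool([0,0,-1.],BED[:,1])); HZ=.009/' geo.py; python3 - <<'E'
from geo import *
from find import red,green
import cv2
close_gripper(20); move_pose(bedp(-.158,-.098,.05),QV); drop(-.158,-.098); st()
s=push((-.158,-.098),0,-.0975,-.086)
movel(bedp(s[0]-.008,-.098,HZ)); goto(s[0]-.02,-.098,.11); st()
u,_=grab_frame("scene"); cv2.imwrite("pics/sun_pushed.png",u); roi=u[205:265,275:365]
print(red(roi,(275,205),1)); print(green(roi,(275,205),1))
E
```

```text
t=44.3 F [0.2 0.3 0.7] w 0.0006 tcp [ 0.523  -0.1788  0.0194]
push end cmd -0.0915 actual [-0.0925 -0.0979  0.0089] F -8.7
t=46.3 F [-7.9 -3.6  5.2] w 0.0003 tcp [ 0.5863 -0.1649  0.0189]
t=47.1 F [-0.2  0.4 -0.1] w 0.0002 tcp [ 0.568  -0.1691  0.1206]
(array([-40. , -92.7]), np.float64(315.0), [[-5.6, -61.7], [5.6, -128.3], [-74.0, -124.7], [-82.8, -58.8]])
(array([-52.3, -18.1]), np.float64(127.0), [[-9.5, 4.5], [1.7, -53.8], [-71.6, -54.9], [-80.9, 3.1]])
```

```bash
python3 - <<'E'
from geo import *
import cv2
x,y,h=-.056,-.170,.047
open_gripper(); goto(x,y,.11); movel(bedp(x,y,h),velocity=.15); st("at knob"); b=BED[:,1]; f0=read_state()["force"]@b
close_gripper(30); s=st("grip")
if .008<s["grip_width"]<.02:
    movel(bedp(x,-.152,h),velocity=.06); F=[]
    y=-.152
    while y<-.130:
        f=-(read_state()["force"]@b-f0); F.append((round(y*1e3,1),round(float(f),1)))
        if f>12: break
        y+=.001; movel(bedp(x,y,h),velocity=.03)
    print(F); st()
E
```

```text
at knob t=49.7 F [ 1.4  0.3 -0.2] w 0.0913 tcp [ 0.6372 -0.2275  0.0573]
grip t=50.9 F [-0.7  3.9 -0. ] w 0.0112 tcp [ 0.6371 -0.2275  0.0569]
[(-152.0, -4.7), (-151.0, 0.7), (-150.0, 4.3), (-149.0, 4.6), (-148.0, 4.7), (-147.0, 3.4), (-146.0, 3.9), (-145.0, 4.1), (-144.0, 4.7), (-143.0, 3.9), (-142.0, 4.2), (-141.0, 4.3), (-140.0, 5.4), (-139.0, 5.1), (-138.0, 5.5), (-137.0, 4.3), (-136.0, 5.1), (-135.0, 7.5), (-134.0, 8.9), (-133.0, 10.9), (-132.0, 12.1)]
t=56.3 F [ -3.2 -13.1  -3.4] w 0.0114 tcp [ 0.6292 -0.1919  0.057 ]
```

```bash
python3 - <<'E'
from geo import *
from find import red,green,atz,P
import cv2
open_gripper(); s=st("open"); movel(UP(s["tcp_pos"],.12),velocity=.25); st("up")
u,d=grab_frame("scene"); cv2.imwrite("pics/final.png",u); roi=u[205:265,275:365]
print(red(roi,(275,205),1)); print(green(roi,(275,205),1))
# vivid red knob location before/after, in scene pixels
for n in("sun_pushed","final"):
    im=cv2.imread(f"pics/{n}.png"); h=cv2.cvtColor(im,cv2.COLOR_BGR2HSV); m=cv2.inRange(h,(0,170,120),(8,255,255))|cv2.inRange(h,(172,170,120),(180,255,255)); m[:,:305]=0;m[:,345:]=0;m[:190]=0;m[240:]=0
    v,w=np.nonzero(m); print(n,len(v),v.min() if len(v) else 0,v.max() if len(v) else 0,w.mean() if len(v) else 0)
E
```

```text
open t=57.6 F [ 0.5 -0.3  0.1] w 0.0911 tcp [ 0.6292 -0.1906  0.057 ]
up t=58.2 F [-1.3 -1.   0.3] w 0.0912 tcp [ 0.6289 -0.1905  0.177 ]
(array([-41.9, -96.5]), np.float64(363.0), [[-5.2, -55.9], [19.0, -183.2], [-63.8, -183.3], [-83.3, -56.9]])
(array([-51.3, -16.1]), np.float64(112.0), [[-9.0, 4.3], [1.4, -51.4], [-72.3, -51.4], [-80.8, 3.9]])
sun_pushed 0 0 0 0
final 1 210 210 319.0
```

```bash
python3 -c "
from rig import *
print(job_done())"
```

```text
the job is handed in; nothing more can be done
None
```

I handed the job in at about 58 s: both blocks lie face up in the bed, pushed home by felt contact (the final state was checked by image measurement, not by eye), the clamp's sprung strip was pressed on the sun block to about 7.5 N over the bar's drag and the knob let go, with the grey block, roller and dabber not touched.

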